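# Shut and lock the parts case over the coupler

### The job

In the low two-compartment parts case, push shut the sliding cover over the compartment that holds the short stepped coupler, all the way home. Then push the turn-button in the middle of the case fully round, so that it lies across that shut cover and blocks it. Leave the other cover open, and leave the parts in the case and the things beside it where they are.

Things in the scene. Friction and masses are not known exactly. Their poses are not given: they have to be found in the camera images.
- case: Low grey parts case, fixed, 170 (x) x 240 (y) x 44 mm high; origin: centre of underside, x to its far end, y left, z up. A divider rail 18 mm wide (y = 0, top z = 44) parts it into left (+y) and right (-y) compartments, 106 mm wide, centred at y = +-61. Over each a flat cover, 163 x 106 x 4 mm, top z = 40, slides along x; open, it sticks out at the near (-x) end and bares the far part.
- left_cover (a joint): How far the left (+y) cover is open, m: 0 shut against its stop, at most 0.11; starts 0.085 to 0.105 open. Pushed towards the case's +x it shuts. Sliding friction about 2 N; it stays where it is left.
- left_cover_push (a point): Middle of the upright push face on top of the left cover; it looks to the case's -x, is 44 mm wide (y), rises 16 mm above the cover (z = 40 to 56 mm), with a slope of 20 mm falling away behind it. Shut, it lies at case x = -30, y = +65, z = 48 mm. The cover's flat top runs on for 53 mm in front of the face.
- right_cover (a joint): The same for the right (-y) cover.
- right_cover_push (a point): The same for the right cover; shut, at case x = -30, y = -65, z = 48 mm.
- turn_button (a joint): Angle of the brass turn-button, rad. 0: it points to the case's -x, along the divider; grows as its free end swings to the left (+y); +1.57 (stop): across the left cover, in front of its shut push face; -1.57 (stop): across the right one. Starts within 0.2 of 0. Friction about 0.03 N m; it stays where it is left.
- button_pivot (a point): The turn-button's upright pivot axis at half the thickness of the arm: case x = -40, y = 0, z = 52 mm. The arm is 12 mm wide and 10 mm thick (z = 47 to 57 mm) and reaches 54 mm from the axis; round the pivot it is 18 mm across.
- button_tip (a point): Point on the turn-button's arm, 47 mm from the pivot axis, at half the arm's thickness; on it stands an upright pin 10 mm thick, whose top is at z = 71 mm.
- quick_coupler: Short white stepped coupler, 34 mm long and 16 mm thick, lying loose in the uncovered far part of one compartment; origin at its underside. Its cover is the one to shut.
- brass_spanner: Slim brass round tool, 78 mm long and 12 mm thick, lying loose in the other compartment, whose cover stays open.
- driver_left_1: Loose screwdriver, 116 mm long, 18 mm thick, lying left of the case along it. A bystander.
- taper_punch: Loose dark steel taper punch, 88 mm long, 9 mm thick, lying right of the case along it. A bystander.
- glue_bottle: Loose small bottle with a pointed cap, 32 mm across, 84 mm high, standing left of the case. A bystander.

How it is judged:
By the outcome, as a careful person would: the job done as asked, in the order asked, and still so for the second after the job is handed in, with the robot touching nothing.
It also fails if it takes over 42 s, if anything falls off the work surface, if the arm or the gripper's body presses on something with over 40 N, if the wrist force passes 120 N, or if a joint passes its speed limit or range.

### The arm

A 6-joint arm with a two-finger parallel gripper is mounted at the origin on a cart in front of the work surface, level with it; the furniture and walls round the work are solid. World frame = base frame: x ahead of the robot, y to its left, z up, the work surface at z = 0. Lengths are in m, angles in rad, forces in N, time in s.
With the tool pointing down it reaches from about 0.35 to 0.85 m from the base axis. Payload 8.1 kg.
Tool frame: the origin (TCP) lies on the mounting face of the last link; the fingertips stand 186 mm ahead of it and the grasp point (between the pads) lies 167 mm ahead of it; z points along the fingers, y is the line along which they close (so a half turn about z gives the same grasp; the last joint's range is limited). The gripper opens to 93 mm and grips with 3 to 60 N. Pads are 15 mm wide; open, the fingers measure 128 mm over their backs; the gripper's body (75 mm by 188 mm) begins 65 mm behind the grasp point.
Start: joints at [-1.217, 0.13, 1.488, -0, 1.523, -0.085], TCP at [0.255, -0.543, 0.405] pointing down, gripper open.
Joint ranges: [-2.96, 2.96], [-0.89, 2.26], [0.02, 2.5], [-1.34, 4.48], [0, 2.73], [-2.66, 2.66]. Speed limits (rad/s): [2.39, 2.39, 2.79, 3.14, 3.14, 3.14].

### API

Orientations are given as a rotation vector (axis times angle).
In Python, from plant import * gives the robot as it stands. The module is installed in compiled form; this text tells all that it offers.
- The arm moves only by the tool arm_command, never from a script. Its argument "increments" is a list of rows, each a list of 6 numbers: the shift along the tool's x, y, z in units of 0.2 m (1.0 is 0.2 m), then the turn, a rotation vector about the tool's x, y, z in units of pi rad (1.0 is pi rad). A call has exactly 5 rows; each row is the pose to reach, as a shift and turn from the pose commanded when the call began, along the tool's axes at that moment, turning the shorter way round; what a row does not reach only later rows make up. A row lasts 1/8 s, in which the tool goes at most 62.5 mm and 10.7 degrees, less where a joint would pass 70% of its speed; a pose out of reach is approached as far as the arm can. A call with a number of a shift or a turn outside -1 to 1 is refused whole. A call with a gripper value outside its range is refused whole. "fingers" is the closure, from -1 (fully open) to 1 (shut), set as the call begins (left out, the last holds). The fingers move at their own pace and stop on an object; "force" is the grip in N (left out, the last holds). Time passes only in rows, so rows that repeat a pose let the fingers close, or fill a call up. It gives the time, the measured TCP pose, the force, the opening and the grip force at its end, in the units of the state.
- read_state(): the state, without advancing time (a new reading comes with each control period).
- read_camera(name): name is "side" or "top"; returns a dict with "image" (384x512x3 uint8, red, green, blue), "fx", "fy", "cx", "cy" (pixels), "k1" (the pictures are not rectified: a ray, as slopes to the right and down, at radius r is drawn at 1 + k1 r^2 times it, then the intrinsics apply), "T" (4x4, takes a point from camera to world coordinates). Camera axes: x right, y down, z forward; pixel columns grow to the right and rows downward; lengths in m; the calibration is good to about 2 mm. A picture is of the moment at which its call begins. There is no depth.
- close_job(): hands the job in; it is judged then, once.
The state is a dict: "t": time; "q": joint angles; "dq": joint speeds; "joint_torque": joint torques, N m; "tool_pos": TCP position; "orientation": TCP orientation; "force": force on the tool from outside, world axes, zero at the start; "wrist_torque": the same for the moment, N m; "opening": finger opening in m; "gripper_force": force on a finger pad.
Only numpy, scipy, OpenCV 4.12 (cv2) and the standard library are available. Lean on these libraries where they do the work, as an engineer would, in place of code of your own. Each camera call takes 0.05 s, during which the arm holds its last target. There are 200 camera calls.

## Working session

There is one attempt and no reset: what is moved stays moved. The work goes in short steps, Python scripts to look and compute and a tool call to move; the robot and the scene stay as the last step left them, time stands still between calls to the robot, and variables do not carry over. Pictures are saved under pics/ and viewed, at most 10 in all, crops included, and the job is handed in when it is done.

Besides the shell and the picture viewer there is one more tool, called after "Call:" as a command line: name --pt "numbers of a row" for each row, then --argument value for the rest. arm_command: Moves the arm, as the interface text tells. Shifts and turns lie within -1 to 1; 1 stands for 0.2 m of shift or pi rad of turn. Its arguments: {"type":"object","properties":{"increments":{"type":"array","items":{"type":"array","items":{"type":"number","minimum":-1,"maximum":1}}},"fingers":{"type":"number"},"force":{"type":"number"}},"required":["increments"]}

```bash
mkdir -p pics; python3 - <<'E'
from plant import *
import cv2
s=read_state();print({k:s[k] for k in('t','tool_pos','orientation','opening')})
for n in('top','side'):
    c=read_camera(n);cv2.imwrite(f'pics/{n}0.png',cv2.cvtColor(c['image'],cv2.COLOR_RGB2BGR));print(n,c['fx'],c['fy'],c['cx'],c['cy'],c['k1']);print(c['T'].round(4) if hasattr(c['T'],'round') else c['T'])
E
```

```text
{'t': 0.0, 'tool_pos': array([ 0.25484452, -0.54292926,  0.40367759]), 'orientation': array([-3.06446566e+00, -6.83351975e-01,  3.78471771e-04]), 'opening': 0.09323477395373986}
top 493.91749264480205 493.91749264480205 260.91186286064624 196.40700665360174 -0.04314403194641897
[[-0.0186 -0.9962  0.0845  0.4964]
 [-0.9997  0.0169 -0.0201 -0.1157]
 [ 0.0186 -0.0848 -0.9962  0.9822]
 [ 0.      0.      0.      1.    ]]
side 467.81818412346576 467.81818412346576 255.11151100739377 187.16306177968056 -0.10731941704636691
[[ 0.8753 -0.2542  0.4114  0.165 ]
 [-0.4836 -0.4537  0.7485 -0.8742]
 [-0.0036 -0.8541 -0.5201  0.5646]
 [ 0.      0.      0.      1.    ]]
```

View pics/top0.png

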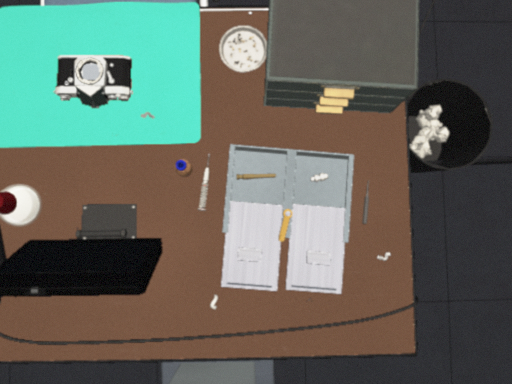

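View pics/side0.png

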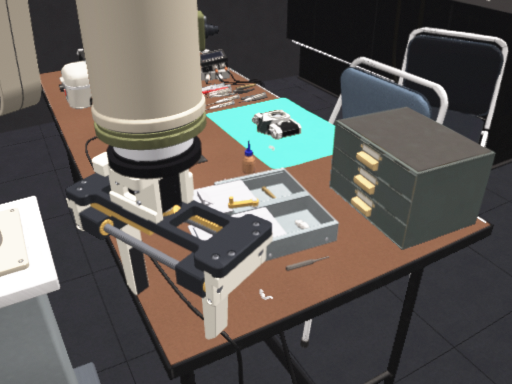

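The top view shows the case at about (225–353, 146–292). The white coupler lies in the right compartment at (319,177) and the spanner in the left at (255,176), so the right cover is the one to shut. The button points at −x, from about (288,212) to (283,240).

```bash
cat > h.py <<'E'
from plant import *
import numpy as np, cv2
from scipy.spatial.transform import Rotation as R
def ray(c,px):
    d=np.array([(px[0]-c['cx'])/c['fx'],(px[1]-c['cy'])/c['fy']]);r=d.copy()
    for _ in range(20): r=d/(1+c['k1']*(r@r))
    return c['T'][:3,3],c['T'][:3,:3]@np.array([r[0],r[1],1])
def onz(c,px,z):
    o,d=ray(c,px);return o+d*(z-o[2])/d[2]
def proj(c,p):
    q=c['T'][:3,:3].T@(np.asarray(p)-c['T'][:3,3]);r=q[:2]/q[2];r=r*(1+c['k1']*(r@r))
    return r*c['fx']+[c['cx'],c['cy']]
E
python3 - <<'E'
from h import *
c=read_camera('top');im=cv2.cvtColor(c['image'],cv2.COLOR_RGB2BGR)
cv2.imwrite('pics/crop1.png',cv2.resize(im[140:300,210:370],None,fx=3.75,fy=3.75,interpolation=cv2.INTER_CUBIC))
for p,z in [((231,146),.044),((353,154),.044),((319,177),.012),((255,176),.01),((222,286),.04),((278,290),.04),((341,292),.04),((287,290),.04)]:
    print(p,onz(c,p,z).round(4))
s=read_state();M=R.from_rotvec(s['orientation']).as_matrix();print(M.round(3))
E
```

```text
(231, 146) [ 0.6742 -0.079   0.044 ]
(353, 154) [ 0.6552 -0.314   0.044 ]
(319, 177) [ 0.6154 -0.2513  0.012 ]
(255, 176) [ 0.6197 -0.1244  0.01  ]
(222, 286) [ 0.408  -0.0582  0.04  ]
(278, 290) [ 0.3984 -0.1637  0.04  ]
(341, 292) [ 0.3921 -0.2831  0.04  ]
(287, 290) [ 0.3981 -0.1807  0.04  ]
[[ 0.905  0.425 -0.001]
 [ 0.425 -0.905  0.001]
 [ 0.    -0.001 -1.   ]]
```

View pics/crop1.png

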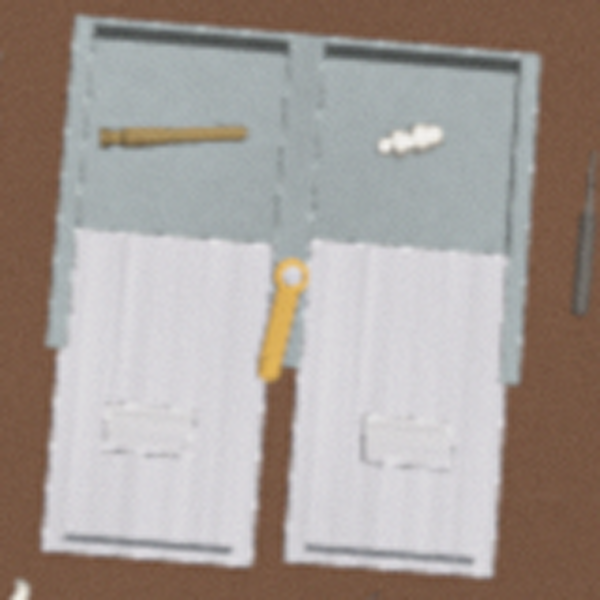

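The crop shows the case's top corners at about (231,144), (354,154), (222,232) and (348,242), the pivot at (287.6,213) and the button tip at (281.7,241). The right push face's lower edge is at about (318.5,264.5).

```bash
cat >> h.py <<'E'
YAW=None
E
python3 - <<'E'
from h import *
c=read_camera('top')
f=lambda x,y,z:onz(c,(210+x/3.75,140+y/3.75),z)[:2]
W=np.array([f(78,16,.044),f(540,54,.044),f(47,347,.044),f(519,383,.044)])
L=np.array([[.085,.12],[.085,-.12],[-.085,.12],[-.085,-.12]])
A,_=cv2.estimateAffinePartial2D(L,W);sc=np.hypot(A[0,0],A[1,0]);yaw=np.arctan2(A[1,0],A[0,0])
print('scale',sc,'yaw',yaw,np.degrees(yaw));cen=W.mean(0);print('cen',cen,A[:,2])
Rm=np.array([[np.cos(yaw),-np.sin(yaw)],[np.sin(yaw),np.cos(yaw)]])
print('resid',(W-(L@Rm.T+cen)).round(4).tolist())
loc=lambda w:((w-cen)@Rm).round(4)
for n,a in dict(pivot=(291,274,.057),tip=(269,379,.057),faceL=(363,463,.056),faceR=(452,470,.056),covL=(285,562,.04),covR=(493,577,.04),covFL=(311,240,.04),covFR=(505,256,.04)).items(): print(n,f(*a).round(4),loc(f(*a)))
print('coupler',loc(f(410,140,.012)))
E
```

```text
scale 0.9966115596435781 yaw -0.09806028823037563 -5.618440653436903
cen [ 0.58163937 -0.18865214] [ 0.58163939 -0.18865214]
resid [[-0.0004, -0.0011], [-0.0001, 0.0005], [-0.0002, 0.0002], [0.0007, 0.0004]]
pivot [ 0.5427 -0.1839] [-0.0392  0.0009]
tip [ 0.4905 -0.1717] [-0.0923  0.0079]
faceL [ 0.448  -0.2177] [-0.1302 -0.042 ]
faceR [ 0.4436 -0.2621] [-0.1302 -0.0866]
covL [ 0.3984 -0.1788] [-0.1833 -0.0082]
covR [ 0.3885 -0.2839] [-0.1829 -0.1137]
covFL [ 0.5607 -0.1958] [-0.0201 -0.0091]
covFR [ 0.5508 -0.2951] [-0.0203 -0.1089]
coupler [ 0.0391 -0.0597]
```

```bash
cat >> h.py <<'E'
YAW=-0.09806;CEN=np.array([.58164,-.18865])
RC=np.array([[np.cos(YAW),-np.sin(YAW)],[np.sin(YAW),np.cos(YAW)]])
def here(s=None):
    s=s or read_state();M=R.from_rotvec(s['orientation']).as_matrix()
    tip=s['tool_pos']+.186*M[:,2];l=(tip[:2]-CEN)@RC
    return np.r_[l,tip[2],np.arctan2(M[1,0],M[0,0])-YAW],M,s
def plan(rows):
    "rows: fingertip centre in case x,y,z and tool-x yaw relative to case -> increments"
    h,M,s=here();print('tip',h.round(4),'t',s['t'],'F',s['force'].round(1),'open',round(s['opening'],4))
    for x,y,z,a in rows:
        N=R.from_euler('z',a+YAW).as_matrix()@np.diag([1,-1,-1])
        p=np.r_[CEN+RC@[x,y],z]-.186*N[:,2]
        print(np.r_[M.T@(p-s['tool_pos'])/.2,R.from_matrix(M.T@N).as_rotvec()/np.pi].round(3).tolist())
E
python3 -c "
from h import *
plan([(-.165,-.065,.2,0),(-.165,-.065,.046,0)])"
```

```text
tip [-0.2906 -0.3845  0.2181  0.5368] t 0.2 F [ 0.7 -0.3 -0.3] open 0.0927
[1.357, -1.052, 0.092, -0.0, 0.0, 0.171]
[1.356, -1.052, 0.862, -0.0, 0.0, 0.171]
```

Call:
arm_command --pt "0.2 -0.16 0 0 0 0.04" --pt "0.42 -0.33 0 0 0 0.08" --pt "0.64 -0.5 0.05 0 0 0.12" --pt "0.84 -0.65 0.08 0 0 0.171" --pt "0.9 -0.7 0.09 0 0 0.171" --fingers 1 --force 20

```text
t: 0.82
tool_pos: [0.3593, -0.3377, 0.3862]
orientation: [-3.137, 0.152, 0.0]
force: [-0.1, 0.8, -0.3]
opening: 0.0475
gripper_force: 0.0
```

```bash
python3 -c "
from h import *
plan([(-.165,-.065,.2,0),(-.165,-.065,.046,0)])"
```

```text
tip [-0.2068 -0.17    0.2002  0.0013] t 0.825 F [-0.1  0.8 -0.3] open 0.0475
[0.209, -0.525, 0.001, -0.0, 0.0, 0.0]
[0.21, -0.525, 0.771, -0.0, 0.0, 0.0]
```

Call:
arm_command --pt "0.1 -0.25 0 0 0 0" --pt "0.21 -0.525 0.1 0 0 0" --pt "0.21 -0.525 0.35 0 0 0" --pt "0.21 -0.525 0.6 0 0 0" --pt "0.21 -0.525 0.72 0 0 0"

```text
t: 1.45
tool_pos: [0.4094, -0.2393, 0.2397]
orientation: [-3.136, 0.149, 0.005]
force: [-0.1, 0.2, 0.9]
opening: 0.0013
gripper_force: 0.0
```

```bash
python3 -c "
from h import *
plan([(-.165,-.065,.046,0),(-.15,-.065,.046,0)])
c=read_camera('top');im=cv2.cvtColor(c['image'],cv2.COLOR_RGB2BGR)
d=read_camera('side');i2=cv2.cvtColor(d['image'],cv2.COLOR_RGB2BGR)
cv2.imwrite('pics/m1.png',cv2.hconcat([cv2.resize(im[140:340,210:370],(400,500)),cv2.resize(i2[150:300,150:270],(400,500))]))
print('face',[proj(d,np.r_[CEN+RC@[-.13,y],.056])-[150,150] for y in(-.043,-.087)])"
```

```text
tip [-0.1671 -0.0669  0.0537  0.0029] t 1.45 F [-0.1  0.2  0.9] open 0.0013
[0.007, -0.011, 0.038, -0.001, 0.001, 0.001]
[0.082, -0.011, 0.038, -0.001, 0.001, 0.001]
face [array([69.00834767, 72.04703924]), array([77.24099836, 85.17566155])]
```

View pics/m1.png

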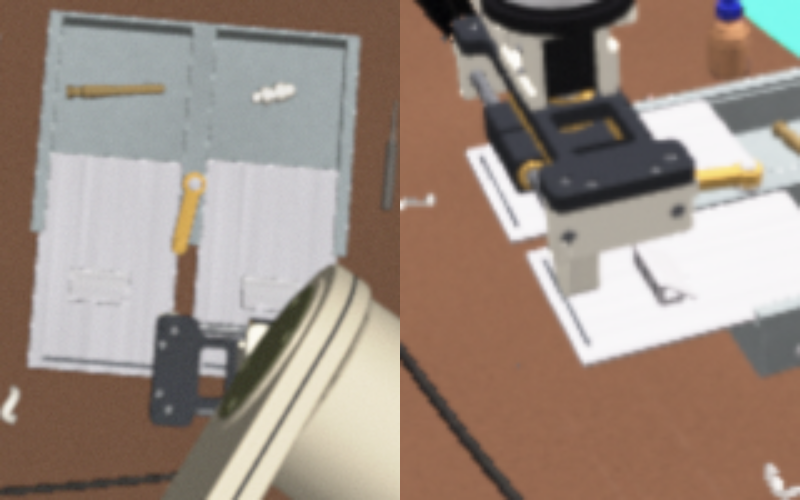

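The side view shows the closed fingers standing in front of the right cover's push face, which is at about (230–257, 240–284) in the crop. The fingers' wider upper part clears the button. I'll lower and push.

Call:
arm_command --pt "0.01 -0.005 0.036 0 0 0" --pt "0.08 -0.005 0.036 0 0 0" --pt "0.15 -0.005 0.036 0 0 0" --pt "0.22 -0.005 0.036 0 0 0" --pt "0.29 -0.005 0.036 0 0 0"

```text
t: 2.17
tool_pos: [0.4696, -0.2445, 0.2359]
orientation: [3.137, -0.154, 0.0]
force: [-2.9, -0.6, 1.2]
opening: 0.0001
gripper_force: 1.2
```

```bash
python3 -c "
from h import *
plan([(-.045,-.065,.046,0),(-.0375,-.065,.046,0)])"
```

```text
tip [-0.106  -0.0666  0.0499 -0.    ] t 2.175 F [-2.9 -0.6  1.2] open 0.0001
[0.305, -0.008, 0.02, 0.0, -0.0, -0.0]
[0.343, -0.008, 0.02, 0.0, -0.0, -0.0]
```

Call:
arm_command --pt "0.06 -0.005 0.01 0 0 0" --pt "0.13 -0.005 0.015 0 0 0" --pt "0.19 -0.005 0.015 0 0 0" --pt "0.25 -0.005 0.015 0 0 0" --pt "0.29 -0.005 0.015 0 0 0"

```text
t: 2.8
tool_pos: [0.5268, -0.2489, 0.2322]
orientation: [-3.137, 0.154, 0.001]
force: [-1.7, 0.6, 0.4]
opening: 0.0006
gripper_force: 1.1
```

Call:
arm_command --pt "0.01 0 0 0 0 0" --pt "0.02 0 0 0 0 0" --pt "0.03 0 0 0 0 0" --pt "0.035 0 0 0 0 0" --pt "0.04 0 0 0 0 0"

```text
t: 3.42
tool_pos: [0.534, -0.2498, 0.2325]
orientation: [-3.138, 0.155, 0.0]
force: [-2.1, 1.0, -1.5]
opening: 0.0004
gripper_force: 1.0
```

```bash
python3 -c "
from h import *
plan([(-.0375,-.065,.046,0)])"
```

```text
tip [-0.0414 -0.0655  0.0465 -0.0004] t 3.425 F [-2.1  1.  -1.5] open 0.0004
[0.019, -0.002, 0.002, -0.0, 0.0, -0.0]
```

Still sliding at about 2 N. I'll creep on to the stop.

Call:
arm_command --pt "0.005 0 0 0 0 0" --pt "0.01 0 0 0 0 0" --pt "0.015 0 0 0 0 0" --pt "0.02 0 0 0 0 0" --pt "0.025 0 0 0 0 0"

```text
t: 4.05
tool_pos: [0.538, -0.2502, 0.2324]
orientation: [-3.137, 0.154, 0.006]
force: [-15.0, 2.7, 9.0]
opening: 0.0005
gripper_force: 7.4
```

Call:
arm_command --pt "0.002 0 0 0 0 0" --pt "0.004 0 0 0 0 0" --pt "0.004 0 0 0 0 0" --pt "0.004 0 0 0 0 0" --pt "0.004 0 0 0 0 0"

```text
t: 4.68
tool_pos: [0.5383, -0.2503, 0.2324]
orientation: [-3.137, 0.155, 0.009]
force: [-15.4, 4.1, 9.2]
opening: 0.0005
gripper_force: 8.0
```

```bash
python3 -c "
from h import *
plan([(-.06,-.065,.046,0)])"
```

```text
tip [-0.0381 -0.0655  0.0465 -0.0005] t 4.675 F [-15.4   4.1   9.2] open 0.0005
[-0.115, -0.003, 0.003, -0.0, 0.002, -0.0]
```

Call:
arm_command --pt "-0.03 0 0 0 0 0" --pt "-0.09 0 0 0 0 0" --pt "-0.12 0 -0.1 0 0 0" --pt "-0.12 0 -0.3 0 0 0" --pt "-0.12 0 -0.45 0 0 0"

```text
t: 5.3
tool_pos: [0.5158, -0.2481, 0.3245]
orientation: [3.137, -0.155, 0.003]
force: [0.7, -0.3, 1.1]
opening: 0.0003
gripper_force: 0.0
```

```bash
python3 -c "
from h import *
plan([(-.106,.027,.12,-np.pi/4),(-.106,.027,.061,-np.pi/4)])"
```

```text
tip [-0.0593 -0.0658  0.1385 -0.0005] t 5.3 F [ 0.7 -0.3  1.1] open 0.0003
[-0.232, -0.463, 0.092, 0.0, -0.001, 0.25]
[-0.233, -0.464, 0.387, 0.0, -0.001, 0.25]
```

Call:
arm_command --pt "-0.06 -0.12 0 0 0 0.05" --pt "-0.13 -0.25 0 0 0 0.1" --pt "-0.2 -0.38 0 0 0 0.15" --pt "-0.23 -0.463 0 0 0 0.2" --pt "-0.233 -0.463 0.05 0 0 0.25"

```text
t: 5.92
tool_pos: [0.4786, -0.1503, 0.3136]
orientation: [-2.837, 1.349, -0.005]
force: [-0.9, -0.1, -0.6]
opening: 0.0009
gripper_force: 0.0
```

```bash
python3 -c "
from h import *
plan([(-.106,.027,.12,-np.pi/4),(-.106,.027,.061,-np.pi/4)])
c=read_camera('top');im=cv2.cvtColor(c['image'],cv2.COLOR_RGB2BGR)
d=read_camera('side');i2=cv2.cvtColor(d['image'],cv2.COLOR_RGB2BGR)
cv2.imwrite('pics/m2.png',cv2.hconcat([cv2.resize(im[140:340,210:370],(400,500)),cv2.resize(i2[120:270,150:350],(400,300)).copy() if 0 else cv2.resize(i2[120:290,190:326],(400,500))]))
f=lambda p:proj(c,np.r_[CEN+RC@p[:2],p[2]])
print('coverFar right edge expected px',f([.08,-.061,.04]))"
```

```text
tip [-0.1057  0.0279  0.1276 -0.7896] t 5.925 F [-0.9 -0.1 -0.6] open 0.0009
[0.005, 0.003, 0.038, -0.001, -0.001, -0.001]
[0.004, 0.003, 0.333, -0.001, -0.001, -0.001]
coverFar right edge expected px [323.4135985  154.70409062]
```

View pics/m2.png

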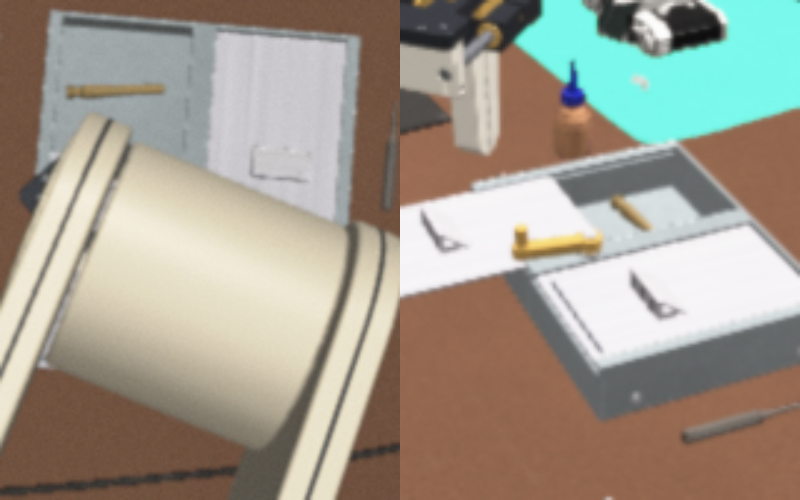

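The right cover is fully shut: in the top view it reaches the far wall. In the side view the button's pin is at about (521,230) in the composite, and the fingers are to its left and above it. I'll lower beside the pin.

Call:
arm_command --pt "0.004 0.003 0.1 0 0 0" --pt "0.004 0.003 0.2 0 0 0" --pt "0.004 0.003 0.29 0 0 0" --pt "0.004 0.003 0.335 0 0 0" --pt "0.004 0.003 0.335 0 0 0"

```text
t: 6.65
tool_pos: [0.4785, -0.1522, 0.245]
orientation: [-2.84, 1.343, 0.002]
force: [-0.1, -0.2, -0.2]
opening: 0.0004
gripper_force: 0.0
```

```bash
python3 -c "
from h import *
d=read_camera('side');w=onz(d,(190+121/2.94,120+230/2.94),.071)
print('pin',(w[:2]-CEN)@RC)
n=np.array([1,-1])/2**.5;P=lambda t:np.array([-.04,0])+.047*np.array([-np.cos(t),np.sin(t)])
plan([(*(P(t)-.0125*n),.061,-np.pi/4) for t in(.14,0,-.2,-.4,-.6,-.8,-1,-1.2,-1.4,-1.57)])
cv2.imwrite('pics/m3.png',cv2.cvtColor(cv2.resize(d['image'][130:250,170:290],(600,600)),cv2.COLOR_RGB2BGR))"
```

```text
pin [-0.08784563  0.00283867]
tip [-0.1059  0.0261  0.0597 -0.7852] t 6.7 F [0.  0.1 0.6] open 0.0004
[0.075, 0.001, -0.007, 0.0, 0.0, 0.0]
[0.096, 0.026, -0.007, 0.0, 0.0, 0.0]
[0.133, 0.055, -0.007, 0.0, 0.0, 0.0]
[0.174, 0.077, -0.007, 0.0, 0.0, 0.0]
[0.219, 0.09, -0.007, 0.0, 0.0, 0.0]
[0.266, 0.094, -0.007, 0.0, 0.0, 0.0]
[0.313, 0.089, -0.007, 0.0, 0.0, 0.0]
[0.357, 0.075, -0.007, 0.0, 0.0, 0.0]
[0.398, 0.052, -0.007, 0.0, 0.0, 0.0]
[0.429, 0.026, -0.007, 0.0, 0.0, 0.0]
```

View pics/m3.png

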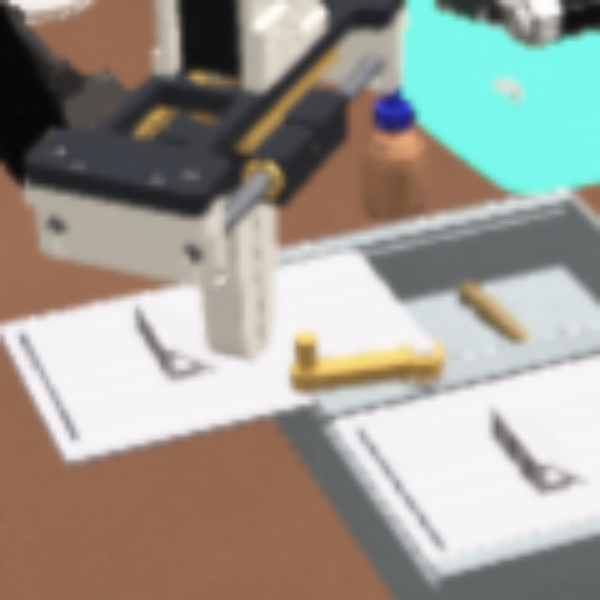

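The tip is up-left of the pin (pin at about (305,345) in the crop), clear of it and above the covers. I'll follow the arc.

Call:
arm_command --pt "0.04 0.001 0 0 0 0" --pt "0.075 0.005 0 0 0 0" --pt "0.096 0.026 0 0 0 0" --pt "0.133 0.055 0 0 0 0" --pt "0.174 0.077 0 0 0 0"

```text
t: 7.32
tool_pos: [0.489, -0.1897, 0.2456]
orientation: [2.84, -1.344, 0.001]
force: [-0.8, 1.2, -0.7]
opening: 0.0006
gripper_force: 0.6
```

```bash
cat >> h.py <<'E'
nn=np.array([1,-1])/2**.5
def arc(ts): plan([(*(np.array([-.04,0])+.047*np.array([-np.cos(t),np.sin(t)])-.0125*nn),.0605,-np.pi/4) for t in ts])
E
python3 -c "
from h import *
arc([-.6,-.8,-1,-1.2,-1.4,-1.57])"
```

```text
tip [-0.0921 -0.0102  0.0596 -0.7859] t 7.325 F [-0.8  1.2 -0.7] open 0.0006
[0.043, 0.011, -0.004, -0.0, -0.0, -0.0]
[0.089, 0.015, -0.004, -0.0, -0.0, -0.0]
[0.136, 0.009, -0.004, -0.0, -0.0, -0.0]
[0.181, -0.005, -0.004, -0.0, -0.0, -0.0]
[0.221, -0.028, -0.004, -0.0, -0.0, -0.0]
[0.252, -0.054, -0.004, -0.0, -0.0, -0.0]
```

Call:
arm_command --pt "0.043 0.011 0 0 0 0" --pt "0.089 0.015 0 0 0 0" --pt "0.136 0.009 0 0 0 0" --pt "0.181 -0.005 0 0 0 0" --pt "0.21 -0.022 0 0 0 0"

```text
t: 7.95
tool_pos: [0.5196, -0.2189, 0.2456]
orientation: [-2.84, 1.344, -0.0]
force: [-1.1, 0.1, -0.7]
opening: 0.0003
gripper_force: 0.4
```

```bash
python3 -c "
from h import *
arc([-1.3,-1.4,-1.5,-1.57])"
```

```text
tip [-0.0587 -0.0362  0.0596 -0.7858] t 7.95 F [-1.1  0.1 -0.7] open 0.0003
[-0.009, 0.01, -0.005, -0.0, -0.0, -0.0]
[0.011, -0.002, -0.005, -0.0, -0.0, -0.0]
[0.03, -0.017, -0.005, -0.0, -0.0, -0.0]
[0.042, -0.028, -0.005, -0.0, -0.0, -0.0]
```

Call:
arm_command --pt "0.011 -0.002 0 0 0 0" --pt "0.02 -0.01 0 0 0 0" --pt "0.03 -0.017 0 0 0 0" --pt "0.036 -0.022 0 0 0 0" --pt "0.042 -0.028 0 0 0 0"

```text
t: 8.57
tool_pos: [0.5284, -0.2214, 0.2454]
orientation: [2.84, -1.343, -0.002]
force: [-5.6, 2.6, 2.3]
opening: 0.0006
gripper_force: 2.8
```

Call:
arm_command --pt "0.002 -0.002 0 0 0 0" --pt "0.004 -0.004 0 0 0 0" --pt "0.006 -0.006 0 0 0 0" --pt "0.008 -0.008 0 0 0 0" --pt "0.01 -0.01 0 0 0 0"

```text
t: 9.2
tool_pos: [0.5304, -0.2213, 0.2448]
orientation: [2.84, -1.344, -0.007]
force: [-9.0, 5.2, 5.3]
opening: 0.0005
gripper_force: 4.7
```

```bash
python3 -c "
from h import *
arc([-1.5,-1.57])"
```

```text
tip [-0.0486 -0.0372  0.0588 -0.7857] t 9.2 F [-9.   5.2  5.3] open 0.0005
[-0.013, 0.017, -0.008, 0.001, 0.001, -0.0]
[-0.001, 0.006, -0.008, 0.001, 0.001, -0.0]
```

Call:
arm_command --pt "0.004 -0.004 0 0 0 0" --pt "0.006 -0.006 0 0 0 0" --pt "0.006 -0.006 0 0 0 0" --pt "-0.01 0.01 0 0 0 0" --pt "-0.05 0.05 0 0 0 0"

```text
t: 9.82
tool_pos: [0.5173, -0.2207, 0.2457]
orientation: [2.84, -1.343, 0.002]
force: [-0.2, -0.5, 0.4]
opening: 0.0008
gripper_force: 0.0
```

Call:
arm_command --pt "-0.05 0.05 -0.1 0 0 0" --pt "-0.05 0.05 -0.4 0 0 0" --pt "-0.15 0.3 -0.6 0 0 0" --pt "-0.3 0.55 -0.7 0 0 0" --pt "-0.45 0.8 -0.7 0 0 0"

```text
t: 10.45
tool_pos: [0.3351, -0.2529, 0.3881]
orientation: [2.838, -1.342, 0.008]
force: [-0.2, -1.3, -0.2]
opening: 0.0006
gripper_force: 0.0
```

```bash
python3 -c "
from h import *
arc([-1.57])
c=read_camera('top');im=cv2.cvtColor(c['image'],cv2.COLOR_RGB2BGR)
d=read_camera('side');i2=cv2.cvtColor(d['image'],cv2.COLOR_RGB2BGR)
cv2.imwrite('pics/m4.png',cv2.hconcat([cv2.resize(im[140:300,210:338],(400,500)),cv2.resize(i2[120:290,190:326],(400,500))]))"
```

```text
tip [-0.2383 -0.0888  0.2021 -0.7853] t 10.45 F [-0.2 -1.3 -0.2] open 0.0006
[0.492, -0.849, 0.71, 0.0, -0.002, 0.0]
```

View pics/m4.png

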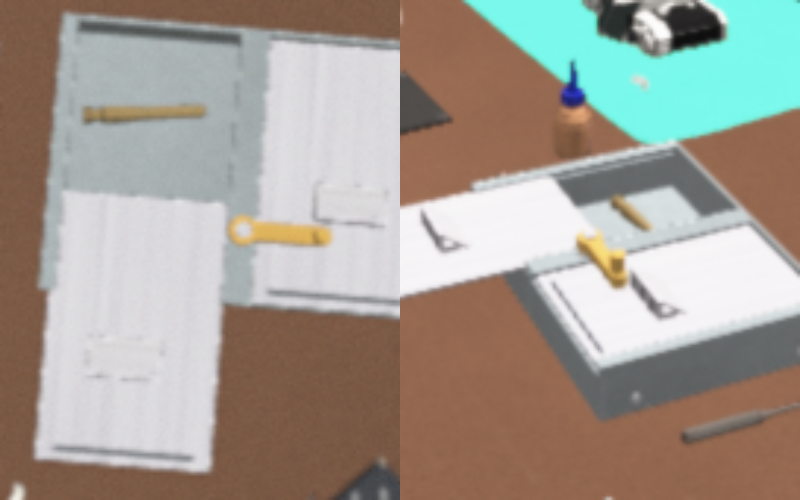

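The button lies square across the shut right cover, from the pivot at (242,230) to the tip at (331,237), parallel to the case's far edge. The left cover, the spanner and the things beside the case look unmoved.

```bash
python3 -c "
from plant import *
print(close_job())"
```

```text
the job is handed in; nothing more can be done
None
```

The right cover (over the coupler) is pushed shut to its stop, the turn-button is swung fully across it to its stop, the left cover is still open, nothing else looked moved in the last pictures, and the job was handed in at about 10.5 s (no verdict was shown).

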